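# Take the squeeze-tab cap off a battery module's coolant port

## Robot

A 6-joint arm with a two-finger parallel gripper is mounted at the origin on the work surface. World frame = base frame: x ahead of the robot, y to its left, z up, the work surface at z = 0. Lengths are in m, angles in rad, forces in N, time in s.
With the tool pointing down it reaches from about 0.275 to 0.875 m from the base axis. Payload 12.5 kg.
Tool frame: the origin (TCP) lies on the centre line of the jaws, within the pads' length; the fingertips stand r.finger_overhang ahead of it and the grasp point (between the pads) lies 5 mm behind it (r.finger_overhang is the distance from the TCP to the fingertips, in m); z points along the fingers, y is the line along which they close (so a half turn about z gives the same grasp; the last joint's range is limited). The gripper opens to 85 mm and grips with 20 to 120 N. Pads are 22 mm wide; open, the fingers measure 114 mm over their backs; the gripper's body (76 mm by 85 mm) begins 54 mm behind the grasp point. The pads swing forward as they close: fully open they stand 13 mm farther back than shut.
Start: joints at [1.238, 0.351, 1.652, -0, 1.139, -0.085], TCP at [0.135, 0.533, 0.245] pointing down, gripper open.
Joint ranges: [-2.75, 2.75], [-0.79, 2.1], [0.01, 2.65], [-1.57, 4.71], [0.07, 3.14], [-2.87, 2.87]. Speed limits (rad/s): [2.22, 2.22, 2.79, 3.14, 3.14, 3.14].

## Interface

Orientations are given as a unit quaternion [x, y, z, w].
In Python, from rig import r, capture gives the robot as it stands.
- The arm moves only by the tool carry_out, never from a script. Its argument "rows" is text: rows parted by semicolons, each of 7 numbers parted by spaces: the turn, a rotation vector about the tool's x, y, z in rad, then the shift along the tool's x, y, z in m, then the opening in per cent of the stroke, from 0 (shut) to 100 (fully open). In form: ax ay az tx ty tz grip; .... A call has exactly 5 rows; each row is the pose to reach, as a shift and turn from the pose commanded when the call began, along the tool's axes at that moment; what a row does not reach only later rows make up. A row lasts 1/10 s, in which the tool goes at most 50 mm and 8.59 degrees, less where a joint would pass 70% of its speed; a pose out of reach is approached as far as the arm can. A call with a gripper value outside its range is refused whole. The fingers move at their own pace and stop on an object; "squeeze" is the grip in N (left out, the last holds). Time passes only in rows, so rows that repeat a pose let the fingers close, or fill a call up. It gives the time, the measured TCP pose, the force and the opening at its end, in the units of the state.
- r.sense(): the state, without advancing time (a new reading comes with each control period).
- capture(name): name is "scene" or "top" or "wrist"; returns a dict with "color" (480x640x3 uint8, blue, green, red), "fov_y" (degrees; the focal length in pixels is half the picture's height over the tangent of half this angle, whatever the lens; pixels are square), "cx", "cy" (the principal point, pixels), "world_to_cam" (4x4, takes a point from world to camera coordinates). Camera axes: x right, y down, z forward; pixel columns grow to the right and rows downward; lengths in m; the calibration is good to about 2 mm. A picture is of the moment at which its call begins. There is no depth.
- r.sign_off(): hands the job in, once; it reports no verdict.
The state is a dict: "t": time; "joints": joint angles; "qvel": joint speeds; "joint_efforts": joint torques, N m; "tcp_pos": TCP position; "tool_rot": TCP orientation; "contact_force": force on the tool from outside, world axes, zero at the start; "torque": the same for the moment, N m; "grip_width": finger opening in m.
Only numpy, scipy, OpenCV 4.12 (cv2) and the standard library are available. Lean on these libraries where they do the work, as an engineer would, in place of code of your own. Each camera call takes 0.05 s, during which the arm holds its last target. There are 200 camera calls.

## Task

Open the coolant port of the battery module: squeeze the two tabs of its cap together, keep them squeezed while you turn the cap counter-clockwise (seen from above) until you feel its stop, lift it off and set it down upright in the grey parts tray, without dropping it. Do not force anything: where the stop comes differs from port to port and its parts are easily broken. Leave the tape roll, screwdriver and bottle where they are.

Things in the scene. Friction and masses are not known exactly. Their poses are not given: they have to be found in the camera images.
- cap_mid (a point): Black round cap (hub 36 mm wide) on the port; loose once unlocked, 50 to 90 g. Point on its axis 23 mm above its underside; z up, tabs at +y and -y. Tabs are 20 mm wide, upright, outer faces 52 mm apart at rest, 44 squeezed; graspable from 8 mm below to 23 mm above this point, no lower (port wall below). Small lugs at +x and -x, hidden in the port. Plain fingers closing along y squeeze both tabs.
- port (a point): Coolant port on top of the silver battery module (200 x 200 x 90 mm high, green board on top). Point on the port's axis at the board's height; x, y along the module's sides, z up. Port wall 70 mm wide, 15 mm high; the neck inside is 22 mm high and a springy seal pushes the cap up with 6 N. Cap bore clears the neck by 1.5 mm. Locked cap: underside 2 mm above the board, axes as the port's.
- tab_a (a joint): How far the cap's +y tab is pressed in, m: 0 out, 0.004 fully in (spring 4 N rising to 10 N). Out, its tooth sits in a notch of the port wall and the cap cannot turn; from 0.003 in it is free.
- tab_b (a joint): The same for the -y tab. With both in, the cap turns counter-clockwise from above with little effort (under 0.15 N m). At 24 to 66 degrees, unmarked and differing from port to port, its lugs come free; 6 degrees further it meets a sprung stop (0.3 N m after 0.06 rad more), then a rigid one. It lifts off only past where the lugs come free. The port bears about 0.3 N m or a 10 N pull.
- tray_in (a point): Grey plastic parts tray, open on top, 170 x 170 mm, walls 25 mm high and 4 mm thick, fixed on the table beside the module. Point at the centre of its inner floor (4 mm above the table), x and y along its sides.
- tape: Amber tape roll, 56 mm wide, 19 mm high, lying on the module's top near a corner. Origin under its centre. Leave alone.
- driver: Screwdriver lying on the table beyond the module and tray. Leave alone.
- wash: White plastic bottle, 56 mm wide, 130 mm tall, standing on the table beyond the module and tray. Origin under its centre. Leave alone.
There are look-alikes about, which are no part of the job. Of the things like the part that bears cap_mid, leave any that is brown or red; of the rest the larger one is meant.

How it is judged:
By the outcome, as a careful person would: the job done as asked, in the order asked, and still so for the second after the job is handed in, with the robot touching nothing.
It also fails if it takes over 64 s, if anything falls off the work surface, if the arm or the gripper's body presses on something with over 40 N, if the wrist force passes 120 N, or if a joint passes its speed limit or range.

## Working session

There is one attempt and no reset: what is moved stays moved. The work goes in short steps, Python scripts to look and compute and a tool call to move; the robot and the scene stay as the last step left them, time stands still between calls to the robot, and variables do not carry over. Pictures are saved under pics/ and viewed, on a budget of 10 in all, crops included, one or two more only if the job needs it, and the job is handed in when it is done.

Besides the shell and the picture viewer there is one more tool, called after "Call:" as name(argument=value, ...), one argument or row to a line, values as JSON. carry_out: Moves the arm, as the interface text tells. Its arguments: {"type":"object","properties":{"rows":{"type":"string"},"squeeze":{"type":"number"}},"required":["rows"]}

```bash
ls; mkdir -p pics; cat > h.py <<'E'
import numpy as np, cv2
from rig import r, capture
from scipy.spatial.transform import Rotation as R
def ray(c,u,v):
    f=240/np.tan(np.radians(c["fov_y"])/2)
    M=np.array(c["world_to_cam"]); Rt=M[:3,:3].T
    return -Rt@M[:3,3], Rt@np.array([(u-c["cx"])/f,(v-c["cy"])/f,1])
def onz(c,u,v,z):
    o,d=ray(c,u,v); return o+d*(z-o[2])/d[2]
def proj(c,p):
    f=240/np.tan(np.radians(c["fov_y"])/2)
    q=np.array(c["world_to_cam"])@np.append(p,1); return f*q[0]/q[2]+c["cx"], f*q[1]/q[2]+c["cy"]
E
python3 - <<'E'
from h import *
import pickle
for n in ["scene","top"]:
    c=capture(n); cv2.imwrite(f"pics/{n}0.png",c["color"]); pickle.dump(c,open(n+".pkl","wb")); print(n,c["fov_y"],c["cx"],c["cy"],np.round(c["world_to_cam"],3).tolist())
print(r.sense(), r.finger_overhang)
E
```

```text
pics
scene 43.29761377681297 320.2929442525994 235.5431063949282 [[-0.621, 0.784, 0.012, 0.335], [0.66, 0.531, -0.531, -0.301], [-0.423, -0.322, -0.847, 1.324], [0.0, 0.0, 0.0, 1.0]]
top 51.14723793290679 322.5446710191396 245.30864044415478 [[0.007, -1.0, -0.012, -0.015], [-0.994, -0.006, -0.113, 0.585], [0.113, 0.013, -0.993, 1.089], [0.0, 0.0, 0.0, 1.0]]
{'t': 0.1, 'joints': array([ 1.23842367e+00,  3.51143154e-01,  1.65234633e+00,  2.32546815e-05,
        1.13910566e+00, -8.46333341e-02]), 'qvel': array([-0.0004256 , -0.00092998, -0.00201012, -0.00043381, -0.0015056 ,
       -0.00102124]), 'joint_efforts': array([ 1.29221902e-03, -5.06834579e+01, -2.91877395e+01, -3.85981218e-05,
        2.66287148e-03,  2.13165413e-05]), 'tcp_pos': array([0.13476404, 0.53294785, 0.24483895]), 'tool_rot': array([ 1.23557951e-01,  9.92337232e-01, -4.88203632e-04, -1.14085051e-04]), 'contact_force': array([-0.14237487, -0.05789878, -0.31183817]), 'torque': array([-0.01407724, -0.01955732, -0.03060596]), 'grip_width': 0.08564754636826287} 0.014
```

View pics/top0.png

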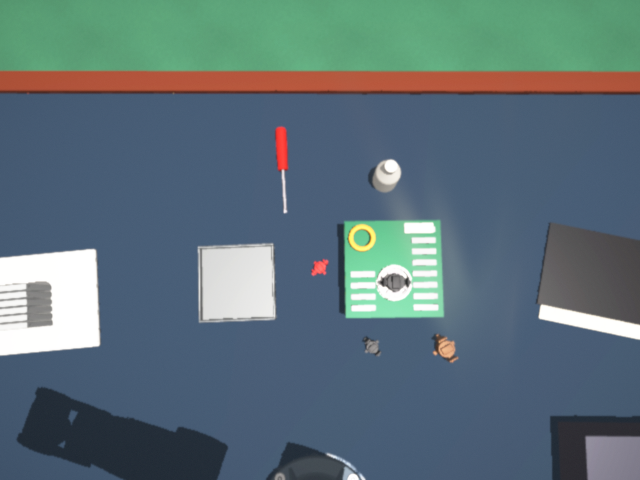

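View pics/scene0.png

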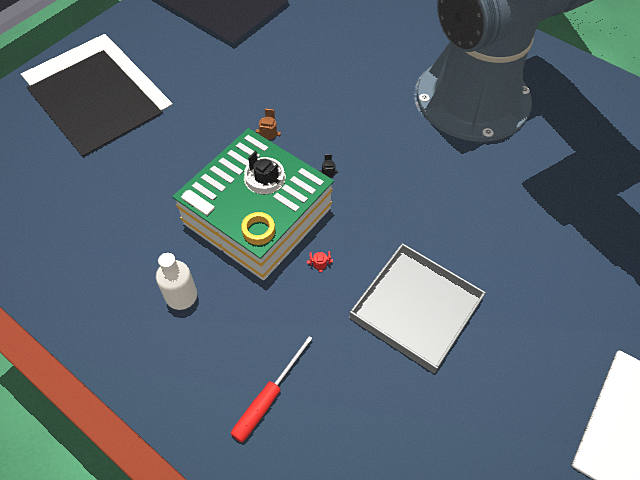

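The candidates in the top picture are the black cap on the port (395,282), a small black one (373,346), a brown one (446,348) and a red one (320,268). The black cap on the port is the one meant, since it is larger than the other black one and neither brown nor red. I'll confirm that in a crop.

```bash
python3 - <<'E'
from h import *
import pickle
c=pickle.load(open("top.pkl","rb")); s=pickle.load(open("scene.pkl","rb"))
a=cv2.resize(c["color"][210:370,330:460],None,fx=4,fy=4,interpolation=cv2.INTER_CUBIC)[:600]
b=cv2.resize(s["color"][145:205,230:300],None,fx=4,fy=4,interpolation=cv2.INTER_CUBIC)
im=np.zeros((600,800,3),np.uint8); im[:a.shape[0],:a.shape[1]]=a; im[:b.shape[0],520:800]=b
cv2.imwrite("pics/crop1.png",im)
print("cap",onz(c,395,282,.125),"port",onz(c,394,283,.1))
for u,v in [(345,221),(441,220),(443,317),(344,318)]: print("mod",onz(c,u,v,.09))
for u,v in [(198,246),(273,244),(275,320),(200,322)]: print("tray",onz(c,u,v,.025))
print("cams",ray(c,320,240)[0])
E
```

```text
cap [ 0.49996706 -0.16018759  0.125     ] port [ 0.4989115  -0.16137417  0.1       ]
mod [ 0.630611   -0.05944717  0.09      ]
mod [ 0.63386253 -0.26373342  0.09      ]
mod [ 0.42933217 -0.26393898  0.09      ]
mod [ 0.42567016 -0.05783502  0.09      ]
tray [0.5822754  0.27043616 0.025     ]
tray [0.58783506 0.10079021 0.025     ]
tray [0.41813007 0.09319094 0.025     ]
tray [0.41243061 0.25992739 0.025     ]
cams [ 0.45755868 -0.02586842  1.14780954]
```

View pics/crop1.png

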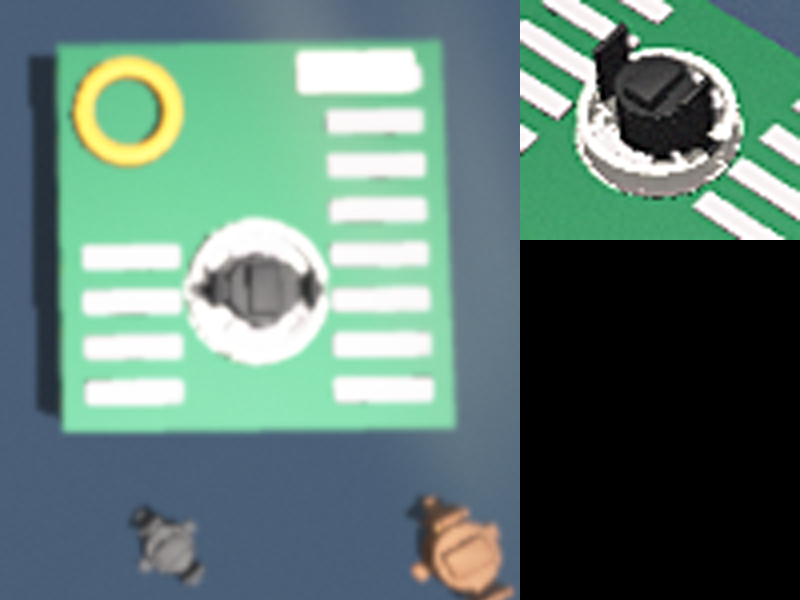

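The crop confirms it: the black cap on the port has its tabs at ±y and is clearly larger than the loose black one. Next I'll move above it with the half-turned grasp (tool y to −y), which leaves joint 6 room to turn counter-clockwise.

```bash
cat >> h.py <<'E'
def rel(p,yaw_y,s=None):
    """row (rotvec, shift) in tool axes from current pose to tool-down pose with tool y at yaw_y (world rad)"""
    s=s or r.sense(); A=R.from_quat(s["tool_rot"])
    y=np.array([np.cos(yaw_y),np.sin(yaw_y),0]); z=np.array([0,0,-1.]); 
    B=R.from_matrix(np.c_[np.cross(y,z),y,z])
    return np.round((A.inv()*B).as_rotvec(),4), np.round(A.inv().apply(np.array(p)-s["tcp_pos"]),4)
def show():
    s=r.sense(); y=R.from_quat(s["tool_rot"]).as_matrix()
    print("t",round(s["t"],2),"p",np.round(s["tcp_pos"],4),"yaw_y",np.degrees(np.arctan2(y[1,1],y[0,1])).round(2),"z",y[:,2].round(4),"F",s["contact_force"].round(2),"T",s["torque"].round(3),"w",round(s["grip_width"],4),"q",s["joints"].round(2))
E
python3 -c "
from h import *
print(rel([.5,-.16,.25],-np.pi/2))"
```

```text
(array([-3.0000e-04,  1.4000e-03,  2.8938e+00]), array([-0.524 , -0.5822, -0.0046]))
```

Call:
carry_out(
  rows="0 0 2.89 -0.523 -0.58 0 100;0 0 2.89 -0.523 -0.58 0 100;0 0 2.89 -0.523 -0.58 0 100;0 0 2.89 -0.523 -0.58 0 100;0 0 2.89 -0.523 -0.58 0 100",
)

```text
t: 0.6
tcp_pos: [0.2519, 0.3103, 0.2452]
tool_rot: [0.481, 0.877, -0.0, 0.0]
contact_force: [0.3, 0.8, 0.1]
grip_width: 0.0855
```

```bash
python3 -c "
from h import *
show();print(rel([.5,-.16,.25],-np.pi/2))"
```

```text
t 0.6 p [0.2519 0.3103 0.2452] yaw_y 32.51 z [ 0.e+00 -1.e-04 -1.e+00] F [0.34 0.79 0.1 ] T [ 0.05  -0.004  0.029] w 0.0855 q [ 0.77  0.07  2.01 -0.    1.06  0.2 ]
(array([1.0000e-04, 1.0000e-04, 2.1382e+00]), array([-0.5299, -0.0436, -0.0048]))
```

Call:
carry_out(
  rows="0 0 2.138 -0.53 -0.0436 -0.005 100;0 0 2.138 -0.53 -0.0436 -0.005 100;0 0 2.138 -0.53 -0.0436 -0.005 100;0 0 2.138 -0.53 -0.0436 -0.005 100;0 0 2.138 -0.53 -0.0436 -0.005 100",
)

```text
t: 1.1
tcp_pos: [0.3699, 0.0897, 0.2478]
tool_rot: [0.769, 0.639, 0.0, 0.0]
contact_force: [1.5, 1.5, 0.3]
grip_width: 0.0851
```

```bash
python3 -c "
from h import *
show();print(rel([.5,-.16,.25],-np.pi/2))"
```

```text
t 1.1 p [0.3699 0.0897 0.2478] yaw_y -10.5 z [ 4.e-04  1.e-04 -1.e+00] F [1.47 1.49 0.32] T [-0.037 -0.032 -0.004] w 0.0851 q [0.12 0.03 2.05 0.   1.07 0.3 ]
(array([ 2.0000e-04, -4.0000e-04,  1.3876e+00]), array([-0.2218,  0.1734, -0.0022]))
```

Call:
carry_out(
  rows="0 0 1.388 -0.222 0.173 -0.002 100;0 0 1.388 -0.222 0.173 -0.002 100;0 0 1.388 -0.222 0.173 -0.002 100;0 0 1.388 -0.222 0.173 -0.002 100;0 0 1.388 -0.222 0.173 -0.002 100",
)

```text
t: 1.6
tcp_pos: [0.4865, -0.1317, 0.2492]
tool_rot: [0.95, 0.313, -0.0, -0.0]
contact_force: [1.5, 0.7, -0.3]
grip_width: 0.0855
```

```bash
python3 -c "
from h import *
show();print(rel([.5,-.16,.25],-np.pi/2))"
```

```text
t 1.6 p [ 0.4865 -0.1317  0.2492] yaw_y -53.5 z [-2.e-04  2.e-04 -1.e+00] F [ 1.5   0.75 -0.26] T [ 0.039 -0.029 -0.028] w 0.0855 q [-0.36  0.26  1.76  0.    1.12  0.58]
(array([-3.000e-04,  1.000e-04,  6.371e-01]), array([-0.006 ,  0.0308, -0.0008]))
```

Call:
carry_out(
  rows="0 0 0.637 -0.006 0.031 0 100;0 0 0.637 -0.006 0.031 0 100;0 0 0.637 -0.006 0.031 0 100;0 0 0.637 -0.006 0.031 0 100;0 0 0.637 -0.006 0.031 0 100",
)

```text
t: 2.1
tcp_pos: [0.4997, -0.1579, 0.2491]
tool_rot: [1.0, 0.001, -0.0, -0.0]
contact_force: [0.9, -0.1, 0.1]
grip_width: 0.0853
```

```bash
python3 -c "
from h import *
import pickle
show();print(rel([.5,-.16,.25],-np.pi/2))
c=capture('wrist'); pickle.dump(c,open('w1.pkl','wb')); cv2.imwrite('pics/w1.png',c['color']); print(c['fov_y'],ray(c,320,240), 'pred',proj(c,[.5,-.16,.115]),proj(c,[.5,-.16,.138]))"
```

```text
t 2.1 p [ 0.4997 -0.1579  0.2491] yaw_y -89.93 z [-7.e-04  3.e-04 -1.e+00] F [ 0.9  -0.06  0.12] T [ 0.043  0.005 -0.008] w 0.0853 q [-0.39  0.3   1.71 -0.    1.13  1.17]
(array([-0.0003,  0.0007,  0.0012]), array([ 0.0003,  0.0021, -0.0009]))
71.08107082178762 (array([ 0.56611314, -0.15706069,  0.37659834]), array([-0.26292964, -0.00341245, -0.96481552])) pred (np.float64(322.5243439615697), np.float64(233.7835128814392)) (np.float64(322.83966084603463), np.float64(241.43274594239708))
```

View pics/w1.png

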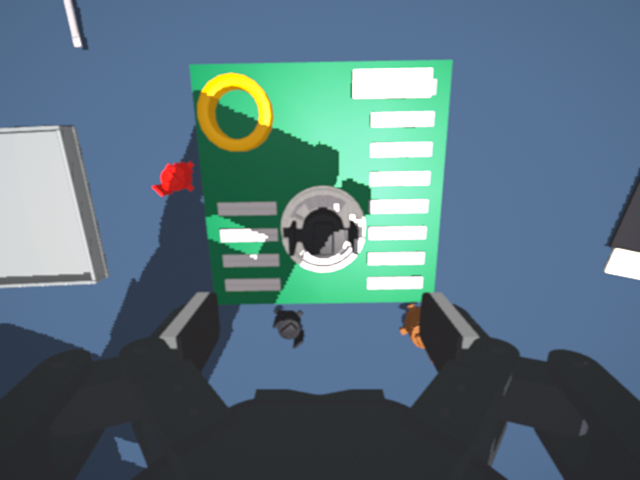

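The wrist view shows the port ring centred near (323,229), the tabs at about (293,238) and (356,235), and the board square with the picture. I'll enlarge it to measure.

```bash
python3 -c "
from h import *
import pickle
c=pickle.load(open('w1.pkl','rb'))
im=cv2.resize(c['color'][180:280,270:380],None,fx=6,fy=6,interpolation=cv2.INTER_CUBIC)
im=np.clip(im.astype(float)**.6*255**.4,0,255).astype(np.uint8)
for k in range(0,110,10): cv2.line(im,(k*6,0),(k*6,6),(0,0,255),1); cv2.putText(im,str(270+k),(k*6,18),0,.35,(0,0,255))
for k in range(0,100,10): cv2.putText(im,str(180+k),(0,k*6+4),0,.35,(0,0,255))
cv2.imwrite('pics/w1c.png',im)
# ring outer: non-green region around centre
hsv=cv2.cvtColor(c['color'],cv2.COLOR_BGR2HSV); m=((hsv[...,1]<110)).astype(np.uint8)
n,l,st,ce=cv2.connectedComponentsWithStats(m[180:280,270:380]); i=1+np.argmax(st[1:,4]); pts=cv2.findContours((l==i).astype(np.uint8),cv2.RETR_EXTERNAL,cv2.CHAIN_APPROX_NONE)[0][0]
h=cv2.convexHull(pts); e=cv2.fitEllipse(h); print(st[i],e)
u,v=e[0][0]+270,e[0][1]+180
print(u,v,onz(c,u,v,.1),onz(c,u,v,.105))
for p in [(191,63),(451,61),(435,303),(216,305)]: print(onz(c,*p,.09))
"
```

```text
[  10    5  100   88 6317] ((56.369083404541016, 48.65217590332031), (86.38539123535156, 98.9377670288086), 94.185302734375)
326.369083404541 228.6521759033203 [ 0.50068859 -0.16339915  0.1       ] [ 0.50187126 -0.16328457  0.105     ]
[ 0.62957471 -0.05805678  0.09      ]
[ 0.63130082 -0.2587723   0.09      ]
[ 0.42733263 -0.26541207  0.09      ]
[ 0.4249365  -0.06112081  0.09      ]
```

View pics/w1c.png

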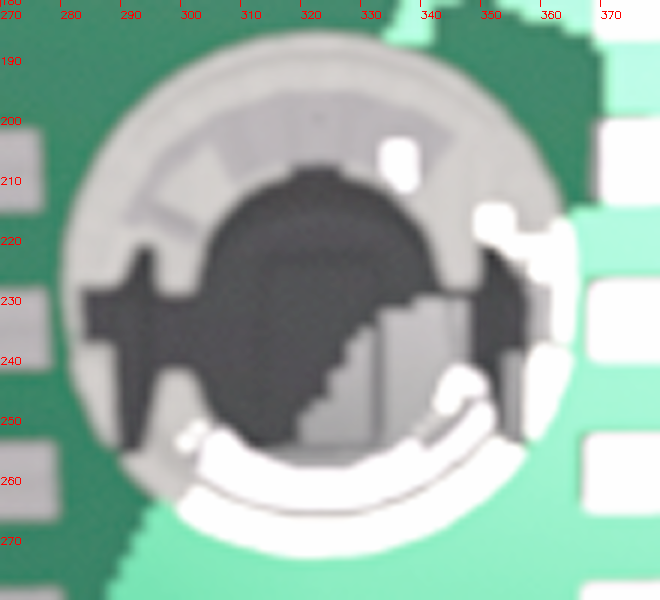

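```bash
python3 -c "
from h import *
import pickle
c=pickle.load(open('w1.pkl','rb'))
print('bottom rim',onz(c,323.4,273,.105),'top z.09',onz(c,323.4,185.2,.09),'top z.105',onz(c,323.4,185.2,.105))
print('L R rim',onz(c,280.2,229,.105),onz(c,366.5,229,.105))
print('tabs outer',onz(c,289.5,238,.138),onz(c,357.8,238,.138),onz(c,289.5,238,.12),onz(c,357.8,238,.12))
t=pickle.load(open('top.pkl','rb'))
# top crop4: ring left 185 right 328 top 218 bottom 364
f=lambda a,b:(330+a/4,210+b/4)
print('top cam',onz(t,*f(185,290),.105),onz(t,*f(328,290),.105),onz(t,*f(257,218),.105),onz(t,*f(257,364),.105),onz(t,*f(257,364),.09))
print(rel([.5,-.161,.175],-np.pi/2+.01))
"
```

```text
bottom rim [ 0.46265059 -0.16102246  0.105     ] top z.09 [ 0.53608393 -0.16083193  0.09      ] top z.105 [ 0.5376556  -0.16063455  0.105     ]
L R rim [ 0.50150926 -0.12494574  0.105     ] [ 0.50163144 -0.1966122   0.105     ]
tabs outer [ 0.50257585 -0.13548644  0.138     ] [ 0.50266163 -0.18567904  0.138     ] [ 0.49778256 -0.13385887  0.12      ] [ 0.49787481 -0.18783803  0.12      ]
top cam [ 0.49949467 -0.12400895  0.105     ] [ 0.50000468 -0.19794887  0.105     ] [ 0.53712502 -0.16158212  0.105     ] [ 0.4616543  -0.16091882  0.105     ] [ 0.46171321 -0.16286142  0.09      ]
(array([-0.0003,  0.0007, -0.0078]), array([0.0004, 0.0032, 0.0741]))
```

Call:
carry_out(
  rows="0 0 -0.008 0 0.003 0.03 100;0 0 -0.008 0 0.003 0.06 100;0 0 -0.008 0 0.003 0.084 100;0 0 -0.008 0 0.003 0.084 100;0 0 -0.008 0 0.003 0.084 100",
)

```text
t: 2.65
tcp_pos: [0.5, -0.1609, 0.1659]
tool_rot: [1.0, 0.008, -0.0, -0.0]
contact_force: [0.1, -0.5, 0.6]
grip_width: 0.0852
```

```bash
python3 -c "
from h import *
import pickle
show();print(rel([.4995,-.161,.13],-np.pi/2+.01))
c=capture('wrist'); pickle.dump(c,open('w2.pkl','wb')); cv2.imwrite('pics/w2.png',c['color']); 
for z in (.09,.105,.138): print(proj(c,[.4995,-.161,z]))"
```

```text
t 2.65 p [ 0.5    -0.1609  0.1659] yaw_y -89.12 z [-2.e-04  1.e-04 -1.e+00] F [ 0.15 -0.53  0.59] T [-0.046  0.005  0.001] w 0.0852 q [-0.4   0.41  1.79 -0.    0.94  1.16]
(array([-0.0001,  0.0002,  0.0054]), array([-0.0005,  0.0001,  0.0359]))
(np.float64(320.2589317443396), np.float64(257.5397374263353))
(np.float64(320.35533244789787), np.float64(265.4442593866015))
(np.float64(320.62599121640204), np.float64(287.637335789672))
```

View pics/w2.png

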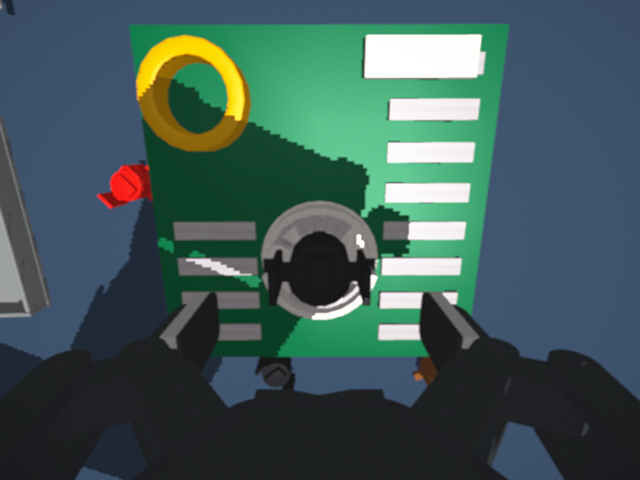

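The ring spans 261–378 and the tabs 267–373, so both centre on about 320. The fingers' inner faces at 218 and 421 centre on the same column, so the tool is aligned. I'll go down with clearance above the port wall.

Call:
carry_out(
  rows="0 0 0.004 -0.0005 0 0.012 100;0 0 0.004 -0.0005 0 0.024 100;0 0 0.004 -0.0005 0 0.036 100;0 0 0.004 -0.0005 0 0.036 75;0 0 0.004 -0.0005 0 0.036 68",
  squeeze=25,
)

```text
t: 3.2
tcp_pos: [0.4993, -0.1609, 0.1291]
tool_rot: [1.0, 0.005, -0.0, -0.0]
contact_force: [-0.1, 0.7, 0.8]
grip_width: 0.0592
```

```bash
python3 -c "
from h import *
import pickle
show()
c=capture('wrist'); pickle.dump(c,open('w3.pkl','wb')); cv2.imwrite('pics/w3.png',cv2.convertScaleAbs(c['color'][200:480,120:520],alpha=1.6,beta=25).repeat(2,0).repeat(2,1))
show()"
```

```text
t 3.2 p [ 0.4993 -0.1609  0.1291] yaw_y -89.38 z [-7.e-04  3.e-04 -1.e+00] F [-0.1   0.69  0.81] T [-0.006  0.019 -0.049] w 0.0592 q [-0.4   0.46  1.82 -0.    0.86  1.16]
t 3.25 p [ 0.4995 -0.1609  0.1295] yaw_y -89.38 z [-0.  0. -1.] F [0.18 0.02 0.77] T [ 0.027  0.001 -0.01 ] w 0.0585 q [-0.4   0.46  1.82  0.    0.86  1.16]
```

View pics/w3.png

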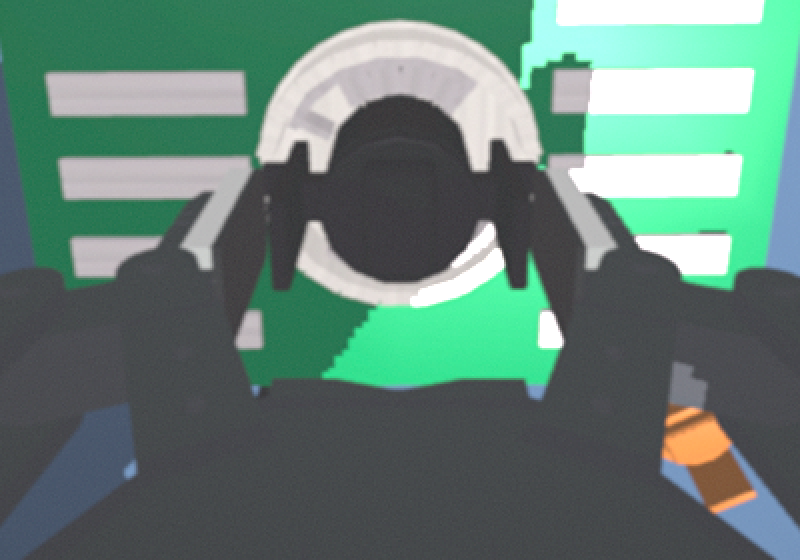

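The fingers straddle the tabs (272–528 in the crop) symmetrically. Now I'll close.

Call:
carry_out(
  rows="0 0 0 0 0 0 60;0 0 0 0 0 0 54;0 0 0 0 0 0 48;0 0 0 0 0 0 40;0 0 0 0 0 0 40",
  squeeze=30,
)

```text
t: 3.75
tcp_pos: [0.4999, -0.1611, 0.131]
tool_rot: [1.0, 0.005, 0.001, 0.0]
contact_force: [-4.6, 2.0, 14.7]
grip_width: 0.0421
```

```bash
python3 -c "
from h import *
show()"
```

```text
t 3.75 p [ 0.4999 -0.1611  0.131 ] yaw_y -89.38 z [ 1.7e-03 -7.0e-04 -1.0e+00] F [-4.57  2.01 14.68] T [0.381 0.721 0.068] w 0.0421 q [-0.4   0.46  1.82  0.    0.87  1.16]
```

Call:
carry_out(
  rows="0 0 0 0 0 -0.0005 40;0 0 0 0 0 -0.001 40;0 0 0 0 0 -0.001 40;0 0 0 0 0 -0.001 40;0 0 0 0 0 -0.001 40",
)

```text
t: 4.25
tcp_pos: [0.4998, -0.161, 0.1313]
tool_rot: [1.0, 0.005, 0.001, 0.0]
contact_force: [-1.4, 1.6, 7.8]
grip_width: 0.0417
```

```bash
python3 -c "
from h import *
show()"
```

```text
t 4.25 p [ 0.4998 -0.161   0.1313] yaw_y -89.38 z [ 1.3e-03 -5.0e-04 -1.0e+00] F [-1.44  1.57  7.82] T [0.137 0.297 0.001] w 0.0417 q [-0.4   0.46  1.82  0.    0.87  1.16]
```

Call:
carry_out(
  rows="0 0 0 0 0 -0.0005 40;0 0 0 0 0 -0.0009 40;0 0 0 0 0 -0.0009 40;0 0 0 0 0 -0.0009 40;0 0 0 0 0 -0.0009 40",
)

```text
t: 4.75
tcp_pos: [0.4997, -0.161, 0.1315]
tool_rot: [1.0, 0.005, 0.0, 0.0]
contact_force: [1.3, 0.1, 1.6]
grip_width: 0.0413
```

```bash
python3 -c "
from h import *
import pickle
show()
c=capture('wrist'); pickle.dump(c,open('w4.pkl','wb')); cv2.imwrite('pics/w4.png',cv2.convertScaleAbs(c['color'][200:400,200:440],alpha=1.6,beta=25).repeat(3,0).repeat(3,1))"
```

```text
t 4.75 p [ 0.4997 -0.161   0.1315] yaw_y -89.38 z [ 8.e-04 -3.e-04 -1.e+00] F [1.27 0.1  1.63] T [-0.081 -0.467 -0.008] w 0.0413 q [-0.4   0.46  1.82  0.    0.87  1.16]
```

View pics/w4.png

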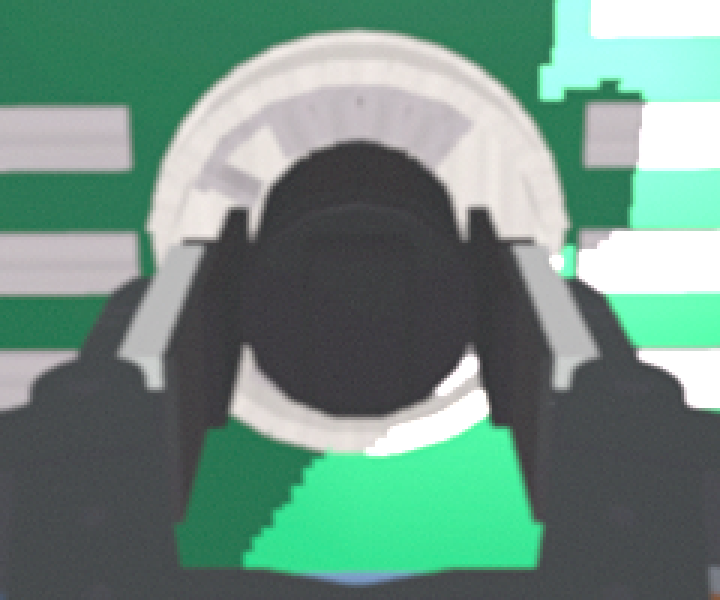

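Both tabs are held between the pads (215–250 and 470–505) and the forces are near zero. First a small test turn.

Call:
carry_out(
  rows="0 0 -0.01 0 0 0 40;0 0 -0.02 0 0 0 40;0 0 -0.03 0 0 0 40;0 0 -0.04 0 0 0 40;0 0 -0.05 0 0 0 40",
)

```text
t: 5.3
tcp_pos: [0.4994, -0.1609, 0.1314]
tool_rot: [1.0, 0.031, 0.0, 0.0]
contact_force: [2.4, 0.9, 4.1]
grip_width: 0.0416
```

```bash
python3 -c "
from h import *
show()"
```

```text
t 5.3 p [ 0.4994 -0.1609  0.1314] yaw_y -86.47 z [ 1.e-04 -0.e+00 -1.e+00] F [2.39 0.88 4.11] T [-0.133 -0.336  0.015] w 0.0416 q [-0.4   0.46  1.82  0.    0.87  1.11]
```

Call:
carry_out(
  rows="0 0 -0.04 0 0 0 40;0 0 -0.08 0 0 0 40;0 0 -0.12 0 0 0 40;0 0 -0.16 0 0 0 40;0 0 -0.19 0 0 0 40",
)

```text
t: 5.8
tcp_pos: [0.4991, -0.1608, 0.1314]
tool_rot: [0.992, 0.126, -0.0, -0.0]
contact_force: [0.1, 0.3, 5.0]
grip_width: 0.0413
```

```bash
python3 -c "
from h import *
show()"
```

```text
t 5.8 p [ 0.4991 -0.1608  0.1314] yaw_y -75.52 z [-8.e-04  3.e-04 -1.e+00] F [0.08 0.33 5.  ] T [ 0.116 -0.076  0.016] w 0.0413 q [-0.4   0.46  1.82 -0.    0.87  0.92]
```

Call:
carry_out(
  rows="0 0 -0.04 0 0 0 40;0 0 -0.08 0 0 0 40;0 0 -0.12 0 0 0 40;0 0 -0.15 0 0 0 40;0 0 -0.17 0 0 0 40",
)

```text
t: 6.3
tcp_pos: [0.499, -0.1607, 0.1314]
tool_rot: [0.978, 0.21, -0.0, -0.0]
contact_force: [0.1, 1.6, 5.5]
grip_width: 0.0416
```

```bash
python3 -c "
from h import *
show()"
```

```text
t 6.3 p [ 0.499  -0.1607  0.1314] yaw_y -65.8 z [-9.e-04  4.e-04 -1.e+00] F [0.1  1.62 5.45] T [ 0.067 -0.043 -0.033] w 0.0416 q [-0.4   0.46  1.82 -0.    0.87  0.75]
```

Call:
carry_out(
  rows="0 0 -0.03 0 0 0 40;0 0 -0.06 0 0 0 40;0 0 -0.08 0 0 0 40;0 0 -0.1 0 0 0 40;0 0 -0.1 0 0 0 40",
)

```text
t: 6.8
tcp_pos: [0.499, -0.1608, 0.1314]
tool_rot: [0.966, 0.258, -0.0, -0.0]
contact_force: [0.4, 0.5, 5.6]
grip_width: 0.0417
```

```bash
python3 -c "
from h import *
show()"
```

```text
t 6.8 p [ 0.499  -0.1608  0.1314] yaw_y -60.09 z [-1.e-03  4.e-04 -1.e+00] F [0.37 0.47 5.56] T [ 0.038  0.056 -0.015] w 0.0417 q [-0.4   0.46  1.82 -0.    0.87  0.65]
```

Call:
carry_out(
  rows="0 0 -0.012 0 0 0 40;0 0 -0.024 0 0 0 40;0 0 -0.035 0 0 0 40;0 0 -0.035 0 0 0 40;0 0 -0.035 0 0 0 40",
)

```text
t: 7.3
tcp_pos: [0.499, -0.1608, 0.1314]
tool_rot: [0.962, 0.275, -0.0, -0.0]
contact_force: [-0.3, 0.5, 5.0]
grip_width: 0.0416
```

```bash
python3 -c "
from h import *
show()"
```

```text
t 7.3 p [ 0.499  -0.1608  0.1314] yaw_y -58.12 z [-1.e-03  3.e-04 -1.e+00] F [-0.34  0.45  5.01] T [ 0.073  0.036 -0.046] w 0.0416 q [-0.4   0.46  1.82 -0.    0.87  0.61]
```

Call:
carry_out(
  rows="0 0 -0.012 0 0 0 40;0 0 -0.024 0 0 0 40;0 0 -0.035 0 0 0 40;0 0 -0.035 0 0 0 40;0 0 -0.035 0 0 0 40",
)

```text
t: 7.8
tcp_pos: [0.499, -0.1607, 0.1314]
tool_rot: [0.957, 0.291, -0.0, -0.0]
contact_force: [-0.3, -1.1, 5.2]
grip_width: 0.042
```

```bash
python3 -c "
from h import *
show()"
```

```text
t 7.8 p [ 0.499  -0.1607  0.1314] yaw_y -56.12 z [-1.e-03  4.e-04 -1.e+00] F [-0.34 -1.12  5.18] T [ 0.019 -0.024 -0.027] w 0.042 q [-0.4   0.46  1.82 -0.    0.87  0.58]
```

Call:
carry_out(
  rows="0 0 -0.012 0 0 0 40;0 0 -0.024 0 0 0 40;0 0 -0.035 0 0 0 40;0 0 -0.035 0 0 0 40;0 0 -0.035 0 0 0 40",
)

```text
t: 8.3
tcp_pos: [0.499, -0.1607, 0.1314]
tool_rot: [0.951, 0.308, -0.0, -0.0]
contact_force: [-0.7, -0.5, 5.8]
grip_width: 0.0412
```

```bash
python3 -c "
from h import *
show()"
```

```text
t 8.3 p [ 0.499  -0.1607  0.1314] yaw_y -54.11 z [-1.e-03  4.e-04 -1.e+00] F [-0.68 -0.48  5.76] T [ 0.054  0.068 -0.004] w 0.0412 q [-0.4   0.46  1.82 -0.    0.87  0.54]
```

Call:
carry_out(
  rows="0 0 -0.012 0 0 0 40;0 0 -0.024 0 0 0 40;0 0 -0.035 0 0 0 40;0 0 -0.035 0 0 0 40;0 0 -0.035 0 0 0 40",
)

```text
t: 8.8
tcp_pos: [0.499, -0.1608, 0.1314]
tool_rot: [0.946, 0.325, -0.0, -0.0]
contact_force: [0.1, -0.0, 6.2]
grip_width: 0.0416
```

```bash
python3 -c "
from h import *
show()"
```

```text
t 8.8 p [ 0.499  -0.1608  0.1314] yaw_y -52.11 z [-1.e-03  3.e-04 -1.e+00] F [ 0.13 -0.    6.19] T [ 0.021  0.088 -0.041] w 0.0416 q [-0.4   0.46  1.82 -0.    0.87  0.51]
```

Call:
carry_out(
  rows="0 0 -0.012 0 0 0 40;0 0 -0.024 0 0 0 40;0 0 -0.035 0 0 0 40;0 0 -0.035 0 0 0 40;0 0 -0.035 0 0 0 40",
)

```text
t: 9.3
tcp_pos: [0.499, -0.1608, 0.1314]
tool_rot: [0.94, 0.341, -0.0, -0.0]
contact_force: [0.0, 1.2, 5.8]
grip_width: 0.0415
```

```bash
python3 -c "
from h import *
show()"
```

```text
t 9.3 p [ 0.499  -0.1608  0.1314] yaw_y -50.1 z [-1.e-03  3.e-04 -1.e+00] F [0.05 1.16 5.84] T [ 0.128  0.04  -0.03 ] w 0.0415 q [-0.4   0.46  1.82 -0.    0.87  0.47]
```

Call:
carry_out(
  rows="0 0 -0.012 0 0 0 40;0 0 -0.024 0 0 0 40;0 0 -0.035 0 0 0 40;0 0 -0.035 0 0 0 40;0 0 -0.035 0 0 0 40",
)

```text
t: 9.8
tcp_pos: [0.499, -0.1608, 0.1314]
tool_rot: [0.934, 0.358, -0.0, -0.0]
contact_force: [1.1, -0.3, 5.6]
grip_width: 0.0416
```

```bash
python3 -c "
from h import *
show()"
```

```text
t 9.8 p [ 0.499  -0.1608  0.1314] yaw_y -48.09 z [-1.e-03  3.e-04 -1.e+00] F [ 1.14 -0.3   5.56] T [ 0.033  0.022 -0.017] w 0.0416 q [-0.4   0.46  1.82 -0.    0.87  0.44]
```

Call:
carry_out(
  rows="0 0 -0.012 0 0 0 40;0 0 -0.024 0 0 0 40;0 0 -0.035 0 0 0 40;0 0 -0.035 0 0 0 40;0 0 -0.035 0 0 0 40",
)

```text
t: 10.3
tcp_pos: [0.499, -0.1608, 0.1313]
tool_rot: [0.927, 0.374, -0.0, -0.0]
contact_force: [-0.5, 0.3, 5.7]
grip_width: 0.0417
```

```bash
python3 -c "
from h import *
show()"
```

```text
t 10.3 p [ 0.499  -0.1608  0.1313] yaw_y -46.09 z [-1.e-03  3.e-04 -1.e+00] F [-0.48  0.27  5.66] T [-0.028 -0.022  0.002] w 0.0417 q [-0.4   0.46  1.82 -0.    0.87  0.4 ]
```

Call:
carry_out(
  rows="0 0 -0.012 0 0 0 40;0 0 -0.024 0 0 0 40;0 0 -0.035 0 0 0 40;0 0 -0.035 0 0 0 40;0 0 -0.035 0 0 0 40",
)

```text
t: 10.8
tcp_pos: [0.499, -0.1608, 0.1314]
tool_rot: [0.921, 0.39, -0.0, -0.0]
contact_force: [0.3, 0.3, 5.0]
grip_width: 0.0418
```

```bash
python3 -c "
from h import *
show()"
```

```text
t 10.8 p [ 0.499  -0.1608  0.1314] yaw_y -44.09 z [-9.e-04  3.e-04 -1.e+00] F [0.31 0.26 5.01] T [ 0.034 -0.004  0.019] w 0.0418 q [-0.4   0.46  1.82 -0.    0.87  0.37]
```

Call:
carry_out(
  rows="0 0 -0.012 0 0 0 40;0 0 -0.024 0 0 0 40;0 0 -0.035 0 0 0 40;0 0 -0.035 0 0 0 40;0 0 -0.035 0 0 0 40",
)

```text
t: 11.3
tcp_pos: [0.4991, -0.1608, 0.1314]
tool_rot: [0.914, 0.406, -0.0, -0.0]
contact_force: [-0.2, 0.6, 4.3]
grip_width: 0.0417
```

```bash
python3 -c "
from h import *
show()"
```

```text
t 11.3 p [ 0.4991 -0.1608  0.1314] yaw_y -42.08 z [-7.e-04  2.e-04 -1.e+00] F [-0.17  0.59  4.27] T [ 0.002 -0.021 -0.056] w 0.0417 q [-0.4   0.46  1.82 -0.    0.87  0.33]
```

Call:
carry_out(
  rows="0 0 -0.012 0 0 0 40;0 0 -0.024 0 0 0 40;0 0 -0.035 0 0 0 40;0 0 -0.035 0 0 0 40;0 0 -0.035 0 0 0 40",
)

```text
t: 11.8
tcp_pos: [0.4992, -0.1609, 0.1314]
tool_rot: [0.907, 0.422, -0.0, -0.0]
contact_force: [-1.0, -1.0, 4.4]
grip_width: 0.0413
```

```bash
python3 -c "
from h import *
show()"
```

```text
t 11.8 p [ 0.4992 -0.1609  0.1314] yaw_y -40.08 z [-3.e-04  1.e-04 -1.e+00] F [-1.01 -0.97  4.38] T [-0.047 -0.088 -0.177] w 0.0413 q [-0.4   0.46  1.82 -0.    0.87  0.3 ]
```

The torque jumped to −0.18 N m after 49° of turn. I'll hold still and reread it.

Call:
carry_out(
  rows="0 0 0 0 0 0 40;0 0 0 0 0 0 40;0 0 0 0 0 0 40;0 0 0 0 0 0 40;0 0 0 0 0 0 40",
)

```text
t: 12.3
tcp_pos: [0.4992, -0.1609, 0.1314]
tool_rot: [0.907, 0.422, -0.0, -0.0]
contact_force: [-0.8, -0.1, 5.5]
grip_width: 0.0413
```

```bash
python3 -c "
from h import *
show()"
```

```text
t 12.3 p [ 0.4992 -0.1609  0.1314] yaw_y -40.09 z [-2.e-04  1.e-04 -1.e+00] F [-0.83 -0.08  5.52] T [-0.048 -0.07  -0.083] w 0.0413 q [-0.4   0.46  1.82 -0.    0.87  0.3 ]
```

Call:
carry_out(
  rows="0 0 -0.005 0 0 0 40;0 0 -0.01 0 0 0 40;0 0 -0.015 0 0 0 40;0 0 -0.015 0 0 0 40;0 0 -0.015 0 0 0 40",
)

```text
t: 12.8
tcp_pos: [0.4993, -0.1609, 0.1314]
tool_rot: [0.903, 0.429, -0.0, -0.0]
contact_force: [0.7, -0.4, 4.9]
grip_width: 0.0415
```

```bash
python3 -c "
from h import *
show(); capture('top'); show()"
```

```text
t 12.8 p [ 0.4993 -0.1609  0.1314] yaw_y -39.23 z [-2.e-04  1.e-04 -1.e+00] F [ 0.66 -0.41  4.86] T [-0.143 -0.075 -0.209] w 0.0415 q [-0.4   0.46  1.82 -0.    0.87  0.28]
t 12.85 p [ 0.4992 -0.1609  0.1314] yaw_y -39.23 z [-2.e-04  0.e+00 -1.e+00] F [ 0.13 -0.89  5.36] T [-0.113 -0.059 -0.128] w 0.0415 q [-0.4   0.46  1.82 -0.    0.87  0.28]
```

The stop is felt, with torque around −0.17 N m against under 0.05 before. I'll ease back about 1° and lift gently, watching the pull.

Call:
carry_out(
  rows="0 0 0.01 0 0 0 40;0 0 0.02 0 0 0 40;0 0 0.02 0 0 -0.0005 40;0 0 0.02 0 0 -0.001 40;0 0 0.02 0 0 -0.0015 40",
)

```text
t: 13.35
tcp_pos: [0.4992, -0.1609, 0.1327]
tool_rot: [0.908, 0.42, -0.0, -0.0]
contact_force: [0.8, -1.2, 1.8]
grip_width: 0.0415
```

```bash
python3 -c "
from h import *
show()"
```

```text
t 13.35 p [ 0.4992 -0.1609  0.1327] yaw_y -40.37 z [-3.e-04  1.e-04 -1.e+00] F [ 0.81 -1.16  1.8 ] T [-0.245 -0.27  -0.106] w 0.0415 q [-0.4   0.45  1.82 -0.    0.87  0.3 ]
```

Call:
carry_out(
  rows="0 0 0 0 0 -0.0005 40;0 0 0 0 0 -0.001 40;0 0 0 0 0 -0.0015 40;0 0 0 0 0 -0.002 40;0 0 0 0 0 -0.002 40",
)

```text
t: 13.85
tcp_pos: [0.4993, -0.1609, 0.1348]
tool_rot: [0.908, 0.419, -0.0, -0.0]
contact_force: [0.7, -2.1, 0.9]
grip_width: 0.0415
```

```bash
python3 -c "
from h import *
show()"
```

```text
t 13.85 p [ 0.4993 -0.1609  0.1348] yaw_y -40.39 z [-3.e-04  1.e-04 -1.e+00] F [ 0.69 -2.1   0.86] T [-0.243 -0.205 -0.065] w 0.0415 q [-0.4   0.45  1.81 -0.    0.88  0.3 ]
```

Call:
carry_out(
  rows="0 0 0 0 0 -0.002 40;0 0 0 0 0 -0.004 40;0 0 0 0 0 -0.006 40;0 0 0 0 0 -0.008 40;0 0 0 0 0 -0.01 40",
)

```text
t: 14.35
tcp_pos: [0.4992, -0.1608, 0.145]
tool_rot: [0.908, 0.42, -0.0, -0.0]
contact_force: [-1.1, -0.8, -0.6]
grip_width: 0.0412
```

```bash
python3 -c "
from h import *
show()"
```

```text
t 14.35 p [ 0.4992 -0.1608  0.145 ] yaw_y -40.39 z [-3.e-04  2.e-04 -1.e+00] F [-1.13 -0.82 -0.63] T [ 0.058 -0.022  0.089] w 0.0412 q [-0.4   0.44  1.81  0.    0.9   0.3 ]
```

The pull is only the cap's weight, so it is free. Up and across to the tray.

Call:
carry_out(
  rows="0 0 0 0 0 -0.015 40;0 0 0 0 0 -0.035 40;0 0 0 0 0 -0.055 40;0 0 0 0 0 -0.07 40;0 0 0 0 0 -0.07 40",
)

```text
t: 14.85
tcp_pos: [0.5001, -0.1612, 0.2167]
tool_rot: [0.908, 0.42, 0.001, 0.001]
contact_force: [1.0, 0.4, -0.9]
grip_width: 0.0414
```

```bash
python3 -c "
from h import *
import pickle
show(); print(rel([.5,.18,.215],np.radians(-40.39)))
c=capture('scene'); cv2.imwrite('pics/s2.png',c['color'])"
```

```text
t 14.85 p [ 0.5001 -0.1612  0.2167] yaw_y -40.39 z [ 0.0031 -0.0013 -1.    ] F [ 0.99  0.41 -0.85] T [0.007 0.025 0.001] w 0.0414 q [-0.4   0.34  1.75  0.    1.05  0.3 ]
(array([ 0.0031, -0.001 ,  0.    ]), array([ 0.2598, -0.2211,  0.0013]))
```

View pics/s2.png

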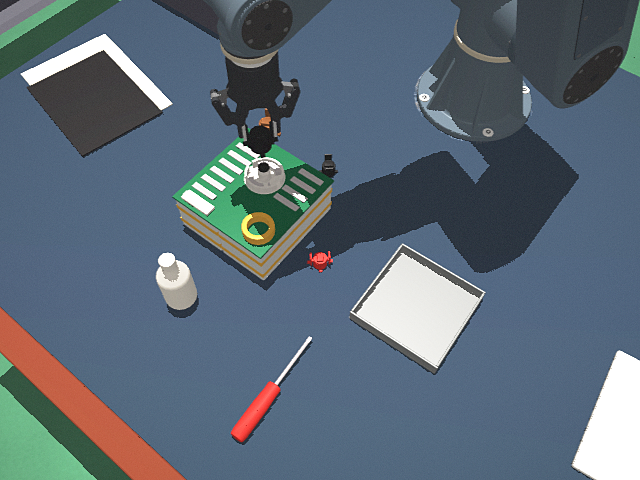

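The cap hangs in the gripper at (260,140) and the port is open at (264,175). Moving to the tray.

Call:
carry_out(
  rows="0 0 0 0.01 -0.0085 0 40;0 0 0 0.03 -0.0255 0 40;0 0 0 0.055 -0.0465 0 40;0 0 0 0.08 -0.068 0 40;0 0 0 0.105 -0.089 0 40",
)

```text
t: 15.4
tcp_pos: [0.4987, -0.0212, 0.2137]
tool_rot: [0.908, 0.419, -0.001, -0.001]
contact_force: [0.1, 0.1, -0.3]
grip_width: 0.0414
```

Call:
carry_out(
  rows="0 0 0 0.025 -0.0215 0 40;0 0 0 0.05 -0.0425 0 40;0 0 0 0.075 -0.064 0 40;0 0 0 0.1 -0.085 0 40;0 0 0 0.12 -0.102 0 40",
)

```text
t: 15.9
tcp_pos: [0.4986, 0.1365, 0.2137]
tool_rot: [0.908, 0.42, -0.001, -0.0]
contact_force: [0.2, 0.5, -1.1]
grip_width: 0.0416
```

```bash
python3 -c "
from h import *
show(); print(rel([.5,.18,.075],np.radians(-40.39)))"
```

```text
t 15.9 p [0.4986 0.1365 0.2137] yaw_y -40.35 z [-1.9e-03 -1.0e-04 -1.0e+00] F [ 0.21  0.5  -1.05] T [-0.035  0.042  0.018] w 0.0416 q [0.18 0.33 1.77 0.   1.05 0.88]
(array([-0.0014,  0.0013,  0.0008]), array([ 0.0342, -0.0269,  0.1387]))
```

Call:
carry_out(
  rows="0 0 0 0.018 -0.013 0 40;0 0 0 0.034 -0.027 0 40;0 0 0 0.034 -0.027 0.03 40;0 0 0 0.034 -0.027 0.065 40;0 0 0 0.034 -0.027 0.1 40",
)

```text
t: 16.4
tcp_pos: [0.5, 0.1784, 0.1128]
tool_rot: [0.908, 0.42, -0.0, -0.0]
contact_force: [0.5, 0.3, -1.2]
grip_width: 0.0415
```

Call:
carry_out(
  rows="0 0 0 0 0 0.015 40;0 0 0 0 0 0.03 40;0 0 0 0 0 0.045 40;0 0 0 0 0 0.055 40;0 0 0 0 0 0.055 40",
)

```text
t: 16.9
tcp_pos: [0.4998, 0.1778, 0.0582]
tool_rot: [0.908, 0.42, -0.002, -0.0]
contact_force: [-0.6, 0.1, 0.1]
grip_width: 0.0417
```

```bash
python3 -c "
from h import *
show()
c=capture('scene'); cv2.imwrite('pics/s3.png',cv2.resize(c['color'][200:400,300:520],None,fx=3,fy=3)[:600])"
```

```text
t 16.9 p [0.4998 0.1778 0.0582] yaw_y -40.38 z [-3.2e-03 -8.0e-04 -1.0e+00] F [-0.59  0.11  0.1 ] T [ 0.035 -0.055 -0.019] w 0.0417 q [0.25 0.59 1.83 0.   0.73 0.96]
```

View pics/s3.png

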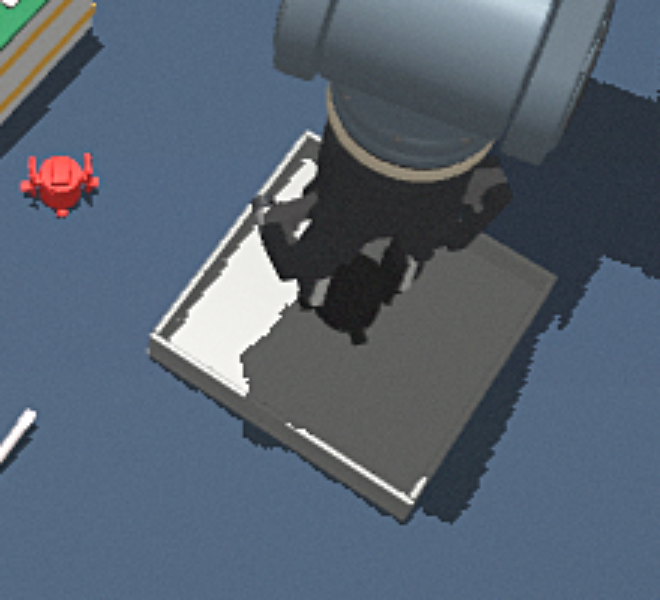

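The cap hangs upright inside the tray. Now down to contact.

Call:
carry_out(
  rows="0 0 0 0 0 0.003 40;0 0 0 0 0 0.006 40;0 0 0 0 0 0.009 40;0 0 0 0 0 0.0115 40;0 0 0 0 0 0.0115 40",
)

```text
t: 17.45
tcp_pos: [0.5011, 0.1776, 0.0481]
tool_rot: [0.908, 0.419, -0.0, -0.0]
contact_force: [-0.3, -0.4, -0.3]
grip_width: 0.0414
```

Call:
carry_out(
  rows="0 0 0 0 0 0.0005 40;0 0 0 0 0 0.001 40;0 0 0 0 0 0.0015 40;0 0 0 0 0 0.0015 40;0 0 0 0 0 0.0015 40",
)

```text
t: 17.95
tcp_pos: [0.5012, 0.1776, 0.0468]
tool_rot: [0.908, 0.42, -0.0, 0.0]
contact_force: [-0.3, 0.9, -0.6]
grip_width: 0.0417
```

Call:
carry_out(
  rows="0 0 0 0 0 0.0005 40;0 0 0 0 0 0.001 40;0 0 0 0 0 0.0015 40;0 0 0 0 0 0.0015 40;0 0 0 0 0 0.0015 40",
)

```text
t: 18.45
tcp_pos: [0.5012, 0.1776, 0.0453]
tool_rot: [0.908, 0.419, 0.0, 0.0]
contact_force: [0.3, 0.4, -1.2]
grip_width: 0.0415
```

Call:
carry_out(
  rows="0 0 0 0 0 0.0005 40;0 0 0 0 0 0.001 40;0 0 0 0 0 0.001 40;0 0 0 0 0 0.001 40;0 0 0 0 0 0.001 40",
)

```text
t: 18.95
tcp_pos: [0.5012, 0.1776, 0.0443]
tool_rot: [0.908, 0.42, 0.0, 0.0]
contact_force: [0.1, 0.4, 0.0]
grip_width: 0.0417
```

Call:
carry_out(
  rows="0 0 0 0 0 0.0005 40;0 0 0 0 0 0.001 40;0 0 0 0 0 0.001 40;0 0 0 0 0 0.001 40;0 0 0 0 0 0.001 40",
)

```text
t: 19.45
tcp_pos: [0.5012, 0.1776, 0.0434]
tool_rot: [0.908, 0.42, 0.0, 0.0]
contact_force: [-1.3, -0.3, 2.6]
grip_width: 0.042
```

The cap is down (+2.6 N). I'll release gradually, easing down a little to follow the pads' backward swing.

Call:
carry_out(
  rows="0 0 0 0 0 0.0007 50;0 0 0 0 0 0.0012 54;0 0 0 0 0 0.0015 58;0 0 0 0 0 0.0015 63;0 0 0 0 0 0.0015 70",
)

```text
t: 19.95
tcp_pos: [0.5011, 0.1777, 0.0417]
tool_rot: [0.908, 0.42, -0.0, -0.0]
contact_force: [-0.6, 0.2, -0.4]
grip_width: 0.0598
```

Call:
carry_out(
  rows="0 0 0 0 0 0 85;0 0 0 0 0 0 90;0 0 0 0 0 0 90;0 0 0 0 0 0 90;0 0 0 0 0 0 90",
)

```text
t: 20.45
tcp_pos: [0.5012, 0.1776, 0.0418]
tool_rot: [0.908, 0.42, 0.0, 0.0]
contact_force: [0.0, 0.1, 0.0]
grip_width: 0.0768
```

```bash
python3 -c "
from h import *
show()
c=capture('wrist'); cv2.imwrite('pics/w5.png',cv2.convertScaleAbs(c['color'],alpha=1.5,beta=20))"
```

```text
t 20.45 p [0.5012 0.1776 0.0418] yaw_y -40.39 z [ 0.  0. -1.] F [0.04 0.06 0.04] T [-0.009 -0.051 -0.001] w 0.0768 q [ 0.25  0.62  1.83 -0.    0.69  0.96]
```

View pics/w5.png

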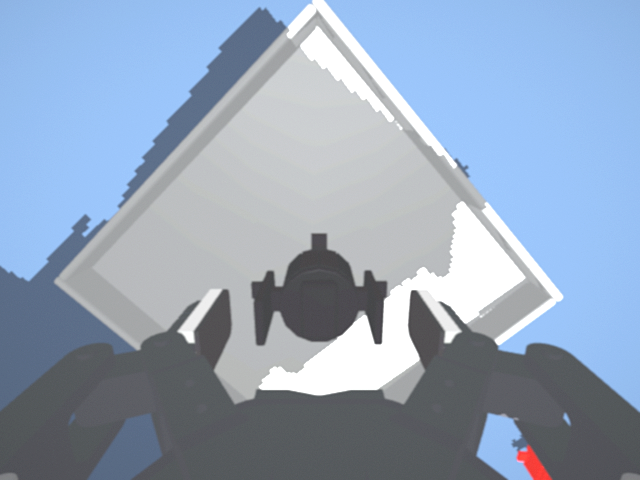

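The cap stands free and upright at (319,300), with the fingers clear on both sides. Retreating upward.

Call:
carry_out(
  rows="0 0 0 0 0 -0.01 90;0 0 0 0 0 -0.03 90;0 0 0 0 0 -0.06 90;0 0 0 0 0 -0.09 90;0 0 0 0 0 -0.12 90",
)

```text
t: 21.0
tcp_pos: [0.501, 0.1776, 0.1638]
tool_rot: [0.908, 0.42, 0.0, 0.0]
contact_force: [0.6, 0.7, 0.0]
grip_width: 0.0772
```

Call:
carry_out(
  rows="0 0 0 0 0 -0.03 90;0 0 0 0 0 -0.06 90;0 0 0 0 0 -0.08 90;0 0 0 0 0 -0.08 90;0 0 0 0 0 -0.08 90",
)

```text
t: 21.5
tcp_pos: [0.501, 0.1776, 0.242]
tool_rot: [0.908, 0.42, 0.0, 0.0]
contact_force: [0.0, -0.2, -0.1]
grip_width: 0.0769
```

```bash
python3 -c "
from h import *
show()
c=capture('scene'); cv2.imwrite('pics/s4.png',c['color'])"
```

```text
t 21.5 p [0.501  0.1776 0.242 ] yaw_y -40.39 z [ 5.e-04  1.e-04 -1.e+00] F [ 0.   -0.19 -0.07] T [ 0.035  0.055 -0.03 ] w 0.0769 q [ 0.25  0.32  1.7  -0.    1.12  0.96]
```

View pics/s4.png

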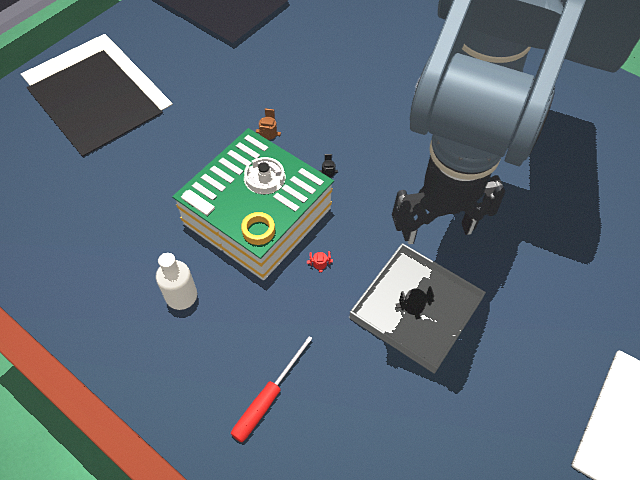

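The cap stands upright in the tray at (416,300), the port is open at (264,172), and everything else is where it was.

```bash
python3 -c "
from rig import r
print(r.sign_off())"
```

```text
the job is handed in; nothing more can be done
None
```

The coolant port is open and its cap stands upright in the grey tray; I handed the job in at 21.5 s of the 64 s allowed.

- **Turn and stop:** I kept both tabs squeezed at 30 N and turned the cap counter-clockwise about 50°. There the torque rose from the usual ±0.05 to about 0.13–0.21 N m, which I took as the stop. I then eased back about 1°.
- **Lift:** The cap came off with no measurable pull beyond its own weight.
- **Set down:** It touched the tray floor at about 3 N, and I released it there and backed the arm away.
- **Last checks:** The final pictures show the cap upright and free in the tray and the port open. The tape roll, screwdriver, bottle and look-alike caps have not moved. The forces on the gripper read about zero.
- **What disagreed:** Closing on the tabs briefly pushed down on the cap with about 15 N, and I relieved that before turning. The fingers read 41–42 mm where 44 mm was expected. Torque readings at the stop were noisy, from 0.08 to 0.21 N m.
- **Pictures:** I viewed 11, one over the budget of 10.

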